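# Tare the leaf scale through its shuttered key well

### The arm

A 7-joint arm with a two-finger parallel gripper is mounted at the origin on the work surface. World frame = base frame: x ahead of the robot, y to its left, z up, the work surface at z = 0. Lengths are in m, angles in rad, forces in N, time in s.
With the tool pointing down it reaches from about 0.4 to 0.85 m from the base axis. Payload 10.4 kg.
Tool frame: the origin (TCP) lies at the very end of the fingers, on their centre line; the grasp point (between the pads) lies r.hold_point_z behind it (r.hold_point_z is the distance from the TCP to the grasp point, in m); z points along the fingers, y is the direction in which the jaws open and shut (so a half turn about z gives the same grasp; the last joint's range is limited). The gripper opens to 87 mm and grips with 3 to 60 N. Pads are 19 mm wide; open, the fingers measure 117 mm over their backs; the gripper's body (75 mm by 190 mm) begins 51 mm behind the grasp point.
Start: joints at [-1.324, 0.332, -0.065, 1.46, 0.022, 1.35, -0.088], TCP at [0.167, 0.602, 0.223] pointing down, gripper open.
Joint ranges: [-2.6, 2.6], [-0.5, 2.12], [-1.47, 1.34], [0.16, 2.42], [-1.27, 4.41], [0.06, 2.06], [-2.6, 2.6]. Speed limits (rad/s): [2.22, 2.22, 2.79, 2.79, 3.14, 3.14, 3.14].

### API

Orientations are given as a unit quaternion [x, y, z, w].
In Python, from bench import r, eyes gives the robot as it stands.
- The arm moves only by the shell command python3 -m crank 'ROWS' [FORCE]. ROWS is JSON, a list of rows, each an object with "translation": the shift along the tool's x, y, z in cm, a list of three; "turn": the turn, a rotation vector about the tool's x, y, z in rad, a list of three; "hand": the opening, from 0 (shut) to 1 (fully open). A call has 1 to 10 rows; each row shifts and turns the commanded pose from where the row before left it, along the tool's axes as they then stand; what a row does not reach is not made up. A row lasts 1/8 s, in which the tool goes at most 62.5 mm and 10.7 degrees, less where a joint would pass 70% of its speed; a pose out of reach is approached as far as the arm can. A call with a gripper value outside its range is refused whole. The fingers move at their own pace and stop on an object; FORCE is the grip in N (left out, the last holds). Time passes only in rows, so rows that do not move let the fingers close. It gives the time, the measured TCP pose, the force and the opening at its end, in the units of the state.
- r.observe(): the state, without advancing time (a new reading comes with each control period).
- eyes.capture(name): name is "side" or "top" or "wrist"; returns the picture (420x560x3 uint8, blue, green, red); there is no depth.
- eyes.camera_params(name): a dict with "vfov" (degrees; the focal length in pixels is half the picture's height over the tangent of half this angle, whatever the lens; pixels are square), "cx", "cy" (the principal point, pixels), "eye" and "orientation" of the camera in the world; the wrist camera has in their place "mount" (4x4, takes a point from camera to tool coordinates, whose origin is the TCP and whose axes are the flange's). Camera axes: x right, y down, z forward; pixel columns grow to the right and rows downward; lengths in m; the calibration is good to about 2 mm. A picture is of the moment at which its call begins: read the wrist's pose just before it. camera_params takes no time and is no camera call.
- r.hand_in(): hands the job in, once; it reports no verdict.
Trained networks look in the newest picture that a camera, given by its name, has taken for a name from the list of things; names that differ only in an ending like _2 or _b are one class to them, and where a whole thing is asked for, a point or a joint stands for the part that bears it (a point fixed in the world has none). Each returns a list of dicts, best first, with "p" (0 to 1); they miss things now and then, are a little off and sometimes report something else, mostly with a low value. They report only what shows in the picture. A call takes as long as a camera call. They do not tell look-alikes from the thing itself.
- eyes.spot_in(camera, query): "position" ([x, y, z] in m, in world coordinates, good to about 4 mm: the middle of the surface that is visible of it).
- eyes.regions_of(camera, query): "region" (420x560 bool, what is visible of it).
The state is a dict: "time_s": time; "joint_pos": joint angles; "joint_vel": joint speeds; "joint_efforts": joint torques, N m; "position": TCP position; "tcp_rot": TCP orientation; "wrist_force": force on the tool from outside, world axes, zero at the start; "torque": the same for the moment, N m; "gripper_width": finger opening in m.
Only numpy, scipy, OpenCV 4.12 (cv2) and the standard library are available. Lean on these libraries where they do the work, as an engineer would, in place of code of your own. Each camera call takes 0.05 s, during which the arm holds its last target.

### The job

Tare the bench scale: with a fingertip, push the sliding metal shutter on the key module all the way open, reach down into the oblong well it uncovers and press the sunken tare key right down, then push the shutter fully closed again. Push the shutter by the side of its rib without taking the rib between the fingers, do not press the calibration key in the open round well next to it, and leave the loaded tray on the pan and everything else on the table where it is.

Things in the scene. Friction and masses are not known exactly. Their poses are not given: they have to be found in the camera images.
- tare_module: fixed grey plastic block in front of the bench scale, 90 (x) x 160 (y) x 60 mm high; origin at the centre of its underside, on the table; z up, +y is the way the shutter opens. It and the identical-sized calibration module stand side by side, either one left or right; this is the one with two 6 mm high rails and the metal shutter on top
- tare_well (a point): centre of the mouth of the oblong well, in the level of the module's top (60 mm above the table), 35 mm to the module's -y side of its centre. The well is 36 mm along the module's x, 50 mm along its y and 30 mm deep, with straight walls; the shutter covers it at the start
- shutter (a joint): sliding metal shutter on the module's top: 0 = closed over the well, 0.064 m = fully open, slid along the module's +y (stops at both ends; stays where it is left; needs about 1.5 N). Plate 52 (x) x 60 (y) x 4 mm, between the two rails, whose inner faces are 54 mm apart and which stand 6 mm over the module's top. It may start a few mm open
- shutter_rib (a point): centre of the top of the shutter's rib, a bar 40 mm along x, 8 mm thick along y, standing 16 mm above the middle of the plate (its top is 80 mm above the table); moves with the shutter. Axes as the module's
- tare_key (a joint): sunken tare key on the floor of the oblong well: 0 = up, 0.005 m = right down; spring return, about 4 N right down
- tare_key_top (a point): centre of the tare key's top, a white disc of 22 mm diameter in the middle of the well; when up it is 20 mm below the mouth (40 mm above the table) and 25 mm below when pressed, still 5 mm above the well's floor
- cal_well (a point): centre of the mouth of the open round well, 44 mm diameter and 30 mm deep, in the top of the neighbouring calibration module (90 x 160 x 60 mm); to be left alone
- cal_key (a joint): sunken calibration key in the round well, same size and depth as the tare key; 0 = up, 0.005 m = down; must not be pressed
- scale: fixed bench scale behind the two modules (farther from the robot), housing 200 (x) x 320 (y) mm, pan top 62 mm above the table, display hood at its far edge up to 70 mm; origin at the centre of its underside; same yaw as the modules. The modules' centres lie 147 mm to its -x side, 85 mm to either side
- tray: loose black grooved tray on the pan, 130 x 200 x 30 mm, so its rim is 92 mm above the table; origin at the centre of its underside; stays where it is
- cigar0_mid (a point): centre of a loose rolled cigar, 17 mm diameter, 108 mm long, lying in a groove of the tray; stays there
- cigar1_mid (a point): centre of a loose rolled cigar, 17 mm diameter, 108 mm long, lying in a groove of the tray; stays there
- cigar2_mid (a point): centre of a loose rolled cigar, 17 mm diameter, 108 mm long, lying in a groove of the tray; stays there
- cutter_tube: loose steel cutting tube, 24 mm diameter, 45 mm high, upright on the table in front of the modules; origin at its underside; to be left alone
- spoon: loose steel spoon 150 mm long, flat on the table in front of the modules; origin on its underside; to be left alone
- glue_pot: loose white spool-shaped glue pot, 56 mm diameter, 58 mm high, to the left; origin at its underside; to be left alone
- bowl: loose green bowl, 110 mm diameter, 50 mm high, to the right; origin at its underside; to be left alone
- ring_gauge: loose wooden gauge plate with three holes, 60 x 140 x 12 mm, to the left; origin at its underside; to be left alone
Things that resemble listed ones, but are neither listed nor needed, are in the scene too. What is shaped like the tare_module but orange is not meant.

How it is judged:
On the way, in this order (a step that is already met when the one before it is completed fails the run):
1. the shutter is pushed open until it clears the well (value of joint shutter above 0.057 m), for 0.1 s.
2. with the shutter open, the tare key is pressed right down by the fingers (value of joint tare_key above 0.0042 m and value of joint shutter above 0.052 m and contact force between the fingers and tare_key above 1 N), for 0.1 s.
3. the key is up again and the shutter is pushed closed (value of joint tare_key below 0.001 m and value of joint shutter below 0.004 m), for 0.2 s.
At the end, for the whole second after the job is handed in: The shutter is closed to within 4 mm, both keys are up (within 1 mm), the tray is at rest within 12 mm of where it stood, the cigars within 25 mm and the other loose things within 30 mm of where they were (all of step 3 and value of joint cal_key below 0.001 m and distance of tray from where it was at the start of the episode below 0.012 m and linear speed of tray below 0.02 m/s and distance of each of cigar0_mid, cigar1_mid, cigar2_mid from where it was at the start of the episode below 0.025 m and distance of each of cutter_tube, spoon, glue_pot, bowl, ring_gauge from where it was at the start of the episode below 0.03 m); the robot touches nothing.
It fails at once if the calibration key is pressed (more than 2 mm) (value of joint cal_key above 0.002 m).
It fails at once if the rib is taken between the fingers (the grasp point comes down over it) (y of the grasp point in the frame of shutter_rib between -0.006 and 0.006 m and x of the grasp point in the frame of shutter_rib between -0.02 and 0.02 m and z of the grasp point in the frame of shutter_rib below 0.014 m).
It fails at once if the tray is shifted more than 12 mm or lifted, or a cigar is taken from it (distance of tray from where it was at the start of the episode above 0.012 m or distance of any of cigar0_mid, cigar1_mid, cigar2_mid from where it was at the start of the episode above 0.025 m).
It fails at once if another loose thing is moved more than 30 mm (distance of any of cutter_tube, spoon, glue_pot, bowl, ring_gauge from where it was at the start of the episode above 0.03 m).
It also fails if it takes over 48 s, if anything falls off the work surface, if the arm or the gripper's body presses on something with over 40 N, if the wrist force passes 120 N, or if a joint passes its speed limit or range.

## Working session

There is one attempt and no reset: what is moved stays moved. The work goes in short steps, Python scripts to look and compute and a shell command to move; the robot and the scene stay as the last step left them, time stands still between calls to the robot, and variables do not carry over. Pictures are saved under pics/ and viewed, and the job is handed in when it is done.

```bash
ls; mkdir -p pics
python3 - <<'E'
from bench import r, eyes
import cv2
print(r.observe(), r.hold_point_z)
for n in("side","top"):
    im=eyes.capture(n); cv2.imwrite(f"pics/{n}0.png",im); print(n,eyes.camera_params(n))
    for q in("tare_module","shutter_rib","cal_well","scale","tray","cutter_tube"):
        for d in eyes.spot_in(n,q)[:4]: print(q,d)
print(eyes.camera_params("wrist"))
E
```

```text
pics
{'time_s': 0.0, 'joint_pos': array([-1.32361582,  0.33286689, -0.06472682,  1.46092937,  0.021587  ,
        1.3499157 , -0.08848458]), 'joint_vel': array([ 8.48654219e-05, -6.83967436e-04,  7.67473419e-04,  1.65272013e-03,
       -8.48291643e-04,  1.19172374e-03,  1.52486067e-04]), 'joint_efforts': array([ 2.95637010e-04, -6.23259544e+01,  2.44741724e-02, -3.89895701e+01,
       -6.13688654e-02,  3.97255586e-02,  1.67104358e-04]), 'position': array([0.16645734, 0.60202205, 0.22176283]), 'tcp_rot': array([ 1.34452465e-01,  9.90919789e-01, -7.08352249e-04, -7.33345684e-05]), 'wrist_force': array([-0.79466723, -0.13009903, -0.62568815]), 'torque': array([ 0.05778175, -0.033671  ,  0.01536826]), 'gripper_width': 0.0868842586506866} 0.0187
side {'vfov': 55.120477305715326, 'cx': 280.9029366465427, 'cy': 213.38560748055778, 'eye': array([ 0.19072756, -0.61219201,  0.94449534]), 'orientation': array([ 0.91777742, -0.22352379,  0.08661229, -0.31657548])}
tare_module {'position': [0.7628, -0.3627, 0.0582], 'p': 0.87}
tare_module {'position': [0.7129, 0.353, 0.0579], 'p': 0.82}
tare_modu
[... 1257 characters left out ...]
on': [0.3776, -0.2909, 0.067], 'p': 0.62}
shutter_rib {'position': [0.27, 0.2097, 0.0642], 'p': 0.61}
cal_well {'position': [0.5234, 0.1201, 0.0613], 'p': 0.6}
scale {'position': [0.6764, -0.0074, 0.0573], 'p': 0.58}
tray {'position': [0.6556, 0.0274, 0.0686], 'p': 0.65}
{'vfov': 69.08670044026854, 'cx': 277.2118357337671, 'cy': 207.4061637331439, 'mount': array([[-1.26234288e-03, -9.54150305e-01, -2.99325244e-01,
         8.16546683e-02],
       [ 9.99999201e-01, -1.18581865e-03, -4.37292361e-04,
         4.63414677e-04],
       [ 6.22971823e-05, -2.99325557e-01,  9.54151040e-01,
        -1.63544370e-01],
       [ 0.00000000e+00,  0.00000000e+00,  0.00000000e+00,
         1.00000000e+00]])}
```

View pics/side0.png

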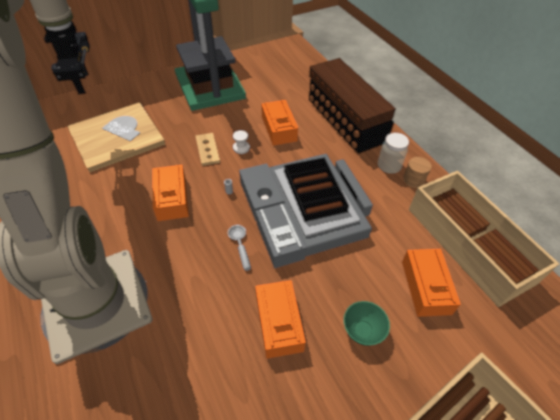

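View pics/top0.png

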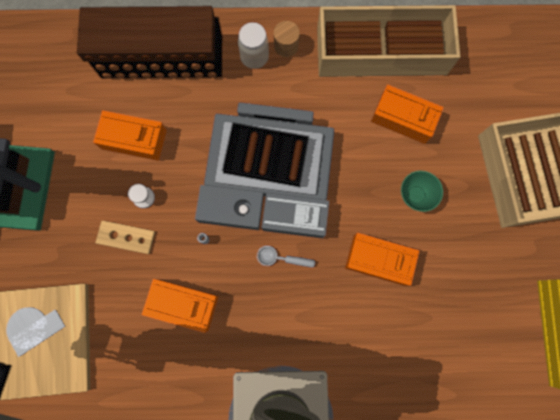

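The grey tare module is the right-hand one: rib near (308,214) in the top picture, round cal well near (243,208). I'll zoom in and fit the yaw.

```bash
cat > h.py <<'E'
import numpy as np, cv2
from scipy.spatial.transform import Rotation as R
from bench import r, eyes
def cam(n,st=None):
    p=eyes.camera_params(n); f=210/np.tan(np.radians(p['vfov'])/2)
    if 'eye' in p: return f,p['cx'],p['cy'],np.array(p['eye']),R.from_quat(p['orientation']).as_matrix()
    st=st or r.observe(); T=np.eye(4);T[:3,:3]=R.from_quat(st['tcp_rot']).as_matrix();T[:3,3]=st['position'];T=T@p['mount']
    return f,p['cx'],p['cy'],T[:3,3],T[:3,:3]
def unproj(c,uv,z):
    f,cx,cy,e,M=c; d=M@np.array([(uv[0]-cx)/f,(uv[1]-cy)/f,1]); return e+d*(z-e[2])/d[2]
def proj(c,X):
    f,cx,cy,e,M=c; q=M.T@(np.array(X)-e); return f*q[0]/q[2]+cx,f*q[1]/q[2]+cy
E
python3 - <<'E'
from h import *
im=cv2.imread('pics/top0.png'); cv2.imwrite('pics/top0z.png',cv2.resize(im[175:245,190:340],None,fx=5.3,fy=5.3,interpolation=cv2.INTER_CUBIC))
im=cv2.imread('pics/side0.png'); cv2.imwrite('pics/side0z.png',cv2.resize(im[150:270,230:380],None,fx=5,fy=5,interpolation=cv2.INTER_CUBIC))
E
```

```text
(no output)
```

View pics/top0z.png

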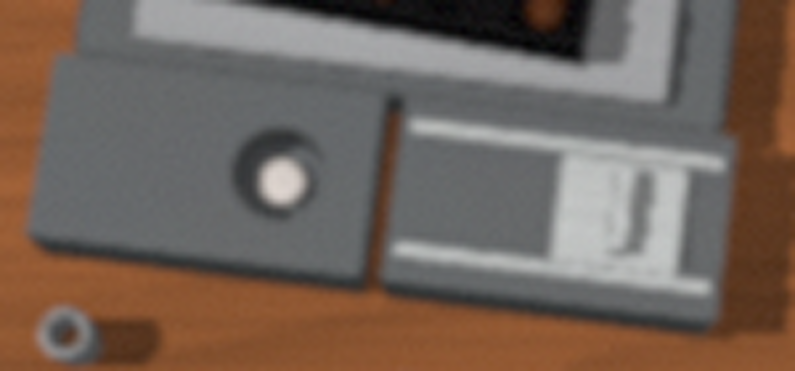

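View pics/side0z.png

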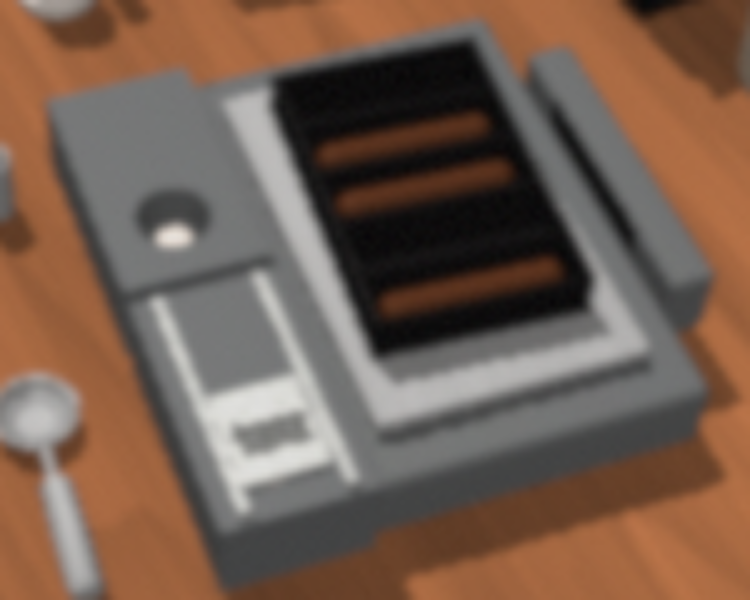

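Run:
```python
from h import *
c=cam('top'); d=cam('side')
T=lambda u,v,z: unproj(c,(190+(u+.5)/5.3-.5,175+(v+.5)/5.3-.5),z)
S=lambda u,v,z: unproj(d,(230+(u+.5)/5-.5,150+(v+.5)/5-.5),z)
for nm,F,pts in (("top",T,[(412,126,.066),(724,162,.066),(395,248,.066),(710,288,.066),(735,137,.06),(718,315,.06),(405,107,.06),(384,285,.06),(558,150,.064),(548,258,.064),(688,172,.064),(680,275,.064),(648,175,.08),(635,250,.08)]),
 ("side",S,[(157,300,.066),(243,508,.066),(260,275,.066),(350,480,.066)])):
    P=[F(*p) for p in pts]
    for p,q in zip(pts,P): print(nm,p,q.round(4))
    for i,j in((0,1),(2,3)): 
        v=P[i]-P[j]; 
        if nm=='side' : v=P[2*(i//2)]-P[2*(i//2)+1]
        print('yaw',np.degrees(np.arctan2(-v[0],v[1])))
```

```text
top (412, 126, 0.066) [0.5448 0.0264 0.066 ]
top (724, 162, 0.066) [ 0.5252 -0.1219  0.066 ]
top (395, 248, 0.066) [0.486 0.035 0.066]
top (710, 288, 0.066) [ 0.4648 -0.1133  0.066 ]
top (735, 137, 0.06) [ 0.5385 -0.1282  0.06  ]
top (718, 315, 0.06) [ 0.4527 -0.1172  0.06  ]
top (405, 107, 0.06) [0.5555 0.0297 0.06  ]
top (384, 285, 0.06) [0.4693 0.0405 0.06  ]
top (558, 150, 0.064) [ 0.5326 -0.0431  0.064 ]
top (548, 258, 0.064) [ 0.4805 -0.0373  0.064 ]
top (688, 172, 0.064) [ 0.521  -0.1048  0.064 ]
top (680, 275, 0.064) [ 0.4715 -0.0995  0.064 ]
top (648, 175, 0.08) [ 0.5167 -0.0845  0.08  ]
top (635, 250, 0.08) [ 0.4812 -0.0774  0.08  ]
yaw -7.532822029242038
yaw -8.152261347982808
side (157, 300, 0.066) [0.4838 0.0323 0.066 ]
side (243, 508, 0.066) [ 0.4629 -0.1122  0.066 ]
side (260, 275, 0.066) [0.5437 0.0223 0.066 ]
side (350, 480, 0.066) [ 0.5209 -0.1223  0.066 ]
yaw -8.22397758187706
yaw -8.98664900721139
```

```bash
python3 -m crank '[{"translation":[0,-2,0],"turn":[0,0,-0.132],"hand":0},{"translation":[0,-4,0],"turn":[0,0,0],"hand":0},{"translation":[-1,-4,0],"turn":[0,0,0],"hand":0},{"translation":[-2,-4,0],"turn":[0,0,0],"hand":0},{"translation":[-3,-4,0],"turn":[0,0,0],"hand":0},{"translation":[-3,-4,0],"turn":[0,0,0],"hand":0},{"translation":[-3,-4,0],"turn":[0,0,0],"hand":0},{"translation":[-3,-4,0],"turn":[0,0,0],"hand":0},{"translation":[-3,-4,0],"turn":[0,0,0],"hand":0},{"translation":[-3,-4,0],"turn":[0,0,0],"hand":0}]' 20
```

```text
time_s: 1.95
position: [0.3204, 0.1962, 0.2228]
tcp_rot: [0.069, 0.998, 0.001, 0.0]
wrist_force: [1.3, 0.7, 0.5]
gripper_width: 0.0018
```

```bash
python3 -m crank '[{"translation":[-2.7,-2.9,0],"turn":[0,0,0],"hand":0},{"translation":[-2.7,-2.9,0],"turn":[0,0,0],"hand":0},{"translation":[-2.7,-2.9,0],"turn":[0,0,0],"hand":0},{"translation":[-2.7,-2.9,0],"turn":[0,0,0],"hand":0},{"translation":[-2.7,-2.9,0],"turn":[0,0,0],"hand":0},{"translation":[-2.7,-2.9,0],"turn":[0,0,0],"hand":0},{"translation":[-2.7,-2.9,0],"turn":[0,0,0],"hand":0},{"translation":[-2.0,-1.5,0],"turn":[0,0,0],"hand":0},{"translation":[0,0,0],"turn":[0,0,0],"hand":0},{"translation":[0,0,0],"turn":[0,0,0],"hand":0}]'
python3 - <<'E'
from h import *
import json
s=r.observe(); im=eyes.capture('wrist'); cv2.imwrite('pics/w1.png',im)
print(s['position'],s['tcp_rot'],s['joint_pos'],s['wrist_force'])
json.dump({k:s[k].tolist() for k in('position','tcp_rot')},open('s1.json','w'))
for q in('shutter_rib','tare_module','shutter'):
    for d in eyes.spot_in('wrist',q)[:2]: print(q,d)
E
```

```text
time_s: 3.2
position: [0.4965, -0.0463, 0.2224]
tcp_rot: [0.069, 0.998, 0.0, -0.0]
wrist_force: [-0.4, 0.2, 0.6]
gripper_width: 0.0006
[ 0.4965041  -0.04632576  0.22240668] [ 6.86198586e-02  9.97642841e-01  1.20981290e-04 -2.50510280e-04] [-0.73028347  0.03419963  0.75910572  1.8205081  -0.02472018  1.29684043
  1.4686796 ] [-0.41896489  0.22312776  0.61959946]
shutter_rib {'position': [0.3749, -0.2845, 0.0646], 'p': 0.92}
shutter_rib {'position': [0.4977, -0.07, 0.0589], 'p': 0.65}
tare_module {'position': [0.3949, -0.2404, 0.0626], 'p': 0.82}
tare_module {'position': [0.7115, -0.3914, 0.0097], 'p': 0.65}
shutter {'position': [0.5001, -0.0715, 0.0643], 'p': 0.85}
shutter {'position': [0.3795, -0.284, 0.0591], 'p': 0.69}
```

View pics/w1.png

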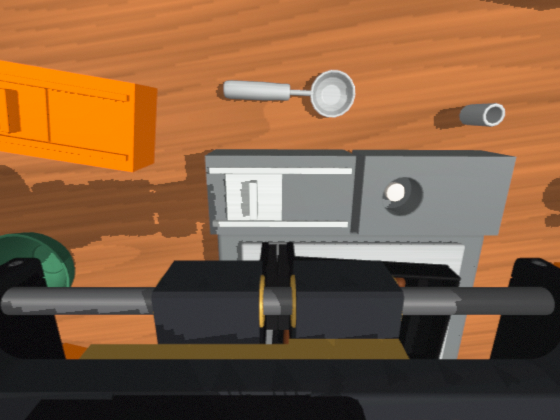

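Run:
```python
import cv2
im=cv2.imread('pics/w1.png'); cv2.imwrite('pics/w1z.png',cv2.resize(im[145:245,200:360],None,fx=5,fy=5,interpolation=cv2.INTER_CUBIC))
```

```text
(no output)
```

View pics/w1z.png

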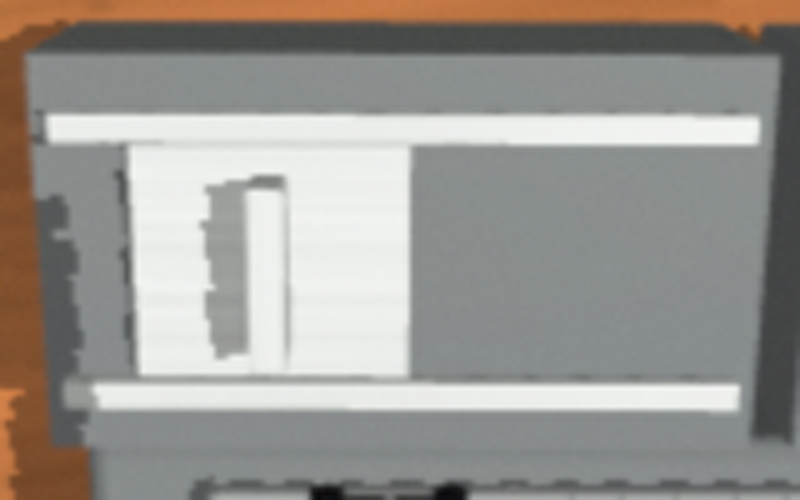

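Run:
```python
from h import *
import json
from scipy.optimize import least_squares
s=json.load(open('s1.json')); c=cam('wrist',s)
px=lambda u,v:(200+(u+.5)/5-.5,145+(v+.5)/5-.5)
# module corners: TL = -x,-y ; TR=-x,+y ; BR=+x,+y ; BL=+x,-y
obs=[((27,55),(-.045,-.08)),((780,57),(-.045,.08)),((752,442),(.045,.08)),((55,440),(.045,-.08))]
def f(p):
    o=[]
    for q,(a,b) in obs:
        w=unproj(c,px(*q),.06)[:2]; C,S=np.cos(p[2]),np.sin(p[2])
        o+=list(np.array([p[0]+C*a-S*b,p[1]+S*a+C*b])-w)
    return o
m=least_squares(f,[.504,-.044,-.137]); p=m.x; print(p,np.degrees(p[2]),m.fun.round(4))
def loc(w): 
    C,S=np.cos(p[2]),np.sin(p[2]); d=w[:2]-p[:2]; return np.array([C*d[0]+S*d[1],-S*d[0]+C*d[1]])
for n,u,v,z in(("rib",247,188,.08),("rib",285,188,.08),("rib",250,374,.08),("rib",287,374,.08),("plate",130,147,.064),("plate",411,147,.064),("plate",138,375,.064),("plate",408,375,.064)):
    print(n,loc(unproj(c,px(u,v),z)).round(4))
C,S=np.cos(p[2]),np.sin(p[2])
print('well',p[0]+S*.035,p[1]-C*.035)
st=r.observe(); M=R.from_quat(st['tcp_rot']).as_matrix(); print('tcp local',loc(st['position']),'tool yaw',np.degrees(np.arctan2(-M[0,1],M[1,1])))
```

```text
[ 0.50404838 -0.04367114 -0.14010073] -8.027180270067394 [-0.0008  0.0004 -0.001   0.0003  0.0008 -0.0005  0.0011 -0.0002]
rib [-0.0198 -0.0324]
rib [-0.0198 -0.0246]
rib [ 0.0206 -0.0328]
rib [ 0.0206 -0.0249]
plate [-0.0251 -0.0587]
plate [-0.0252  0.0014]
plate [ 0.0266 -0.0594]
plate [0.0265 0.0011]
well 0.4991608830472614 -0.0783282076073766
tcp local [-0.00700563 -0.00358156] tool yaw -7.8339121123215705
```

```bash
python3 -m crank '[{"translation":[-0.7,-2.7,1],"turn":[0,0,0],"hand":0},{"translation":[0,-2.7,3],"turn":[0,0,0],"hand":0},{"translation":[0,0,3],"turn":[0,0,0],"hand":0},{"translation":[0,0,3],"turn":[0,0,0],"hand":0},{"translation":[0,0,2],"turn":[0,0,0],"hand":0},{"translation":[0,0,2],"turn":[0,0,0],"hand":0},{"translation":[0,0,1],"turn":[0,0,0],"hand":0},{"translation":[0,0,0.2],"turn":[0,0,0],"hand":0},{"translation":[0,0,0],"turn":[0,0,0],"hand":0}]'
cat >> h.py <<'E'
P=(0.50405,-0.04367,-0.1401)
def loc(w,p=P):
    C,S=np.cos(p[2]),np.sin(p[2]); d=np.array(w)[:2]-p[:2]; return np.array([C*d[0]+S*d[1],-S*d[0]+C*d[1]])
def here():
    st=r.observe(); F=st['wrist_force']; C,S=np.cos(P[2]),np.sin(P[2])
    print('t',st['time_s'],'loc',loc(st['position']).round(4),'z',st['position'][2].round(4),'F loc',(C*F[0]+S*F[1]).round(2),(-S*F[0]+C*F[1]).round(2),F[2].round(2))
E
python3 - <<'E'
from h import *
here()
cv2.imwrite('pics/w2.png',eyes.capture('wrist')); cv2.imwrite('pics/s2.png',eyes.capture('side')[120:280,200:400].repeat(3,0).repeat(3,1))
E
```

```text
time_s: 4.53
position: [0.4968, -0.1013, 0.0711]
tcp_rot: [0.069, 0.998, 0.0, 0.0]
wrist_force: [0.6, -0.5, -0.7]
gripper_width: 0.0004
t 4.525 loc [ 0.0008 -0.0581] z 0.0711 F loc 0.65 -0.37 -0.73
```

View pics/w2.png

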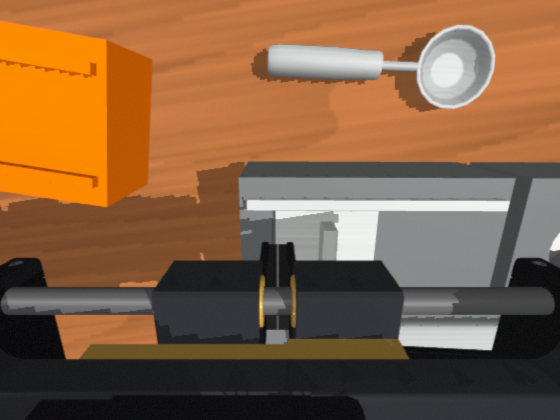

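View pics/s2.png

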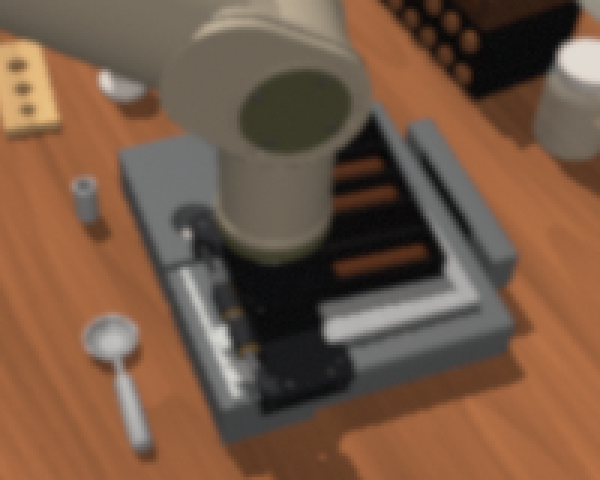

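```bash
python3 -m crank '[{"translation":[0,0.5,0],"turn":[0,0,0],"hand":0},{"translation":[0,0.5,0],"turn":[0,0,0],"hand":0},{"translation":[0,0.5,0],"turn":[0,0,0],"hand":0},{"translation":[0,0.5,0],"turn":[0,0,0],"hand":0},{"translation":[0,0.5,0],"turn":[0,0,0],"hand":0},{"translation":[0,0,0],"turn":[0,0,0],"hand":0}]'
python3 - <<'E'
from h import *
here()
cv2.imwrite('pics/w3.png',eyes.capture('wrist'))
E
```

```text
time_s: 5.38
position: [0.4999, -0.0761, 0.0705]
tcp_rot: [0.068, 0.998, 0.0, -0.0]
wrist_force: [-0.3, 0.3, -0.7]
gripper_width: 0.0004
t 5.375 loc [ 0.0004 -0.0326] z 0.0705 F loc -0.36 0.29 -0.68
```

View pics/w3.png

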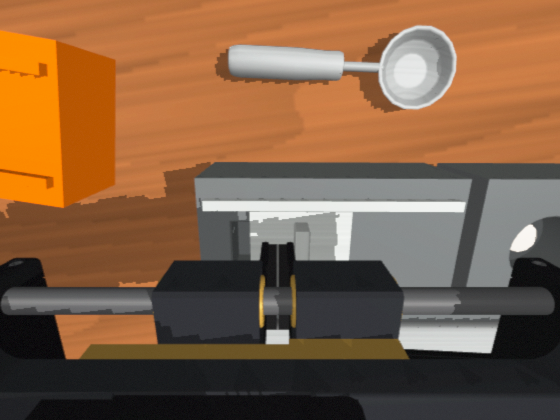

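```bash
python3 -m crank '[{"translation":[0,0.6,0],"turn":[0,0,0],"hand":0},{"translation":[0,0.6,0],"turn":[0,0,0],"hand":0},{"translation":[0,0.6,0],"turn":[0,0,0],"hand":0},{"translation":[0,0.6,0],"turn":[0,0,0],"hand":0},{"translation":[0,0.6,0],"turn":[0,0,0],"hand":0},{"translation":[0,0.6,0],"turn":[0,0,0],"hand":0},{"translation":[0,0.5,0],"turn":[0,0,0],"hand":0},{"translation":[0,0,0],"turn":[0,0,0],"hand":0}]'
python3 - <<'E'
from h import *
here()
cv2.imwrite('pics/w4.png',eyes.capture('wrist'))
E
```

```text
time_s: 6.42
position: [0.5055, -0.0353, 0.0705]
tcp_rot: [0.068, 0.998, 0.0, -0.0]
wrist_force: [0.2, 0.1, -1.0]
gripper_width: 0.0002
t 6.425 loc [0.0003 0.0085] z 0.0705 F loc 0.14 0.11 -1.04
```

View pics/w4.png

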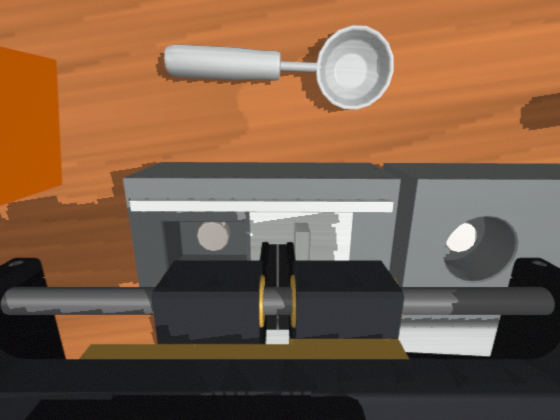

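```bash
for i in 1; do python3 -m crank '[{"translation":[0,0.3,0],"turn":[0,0,0],"hand":0},{"translation":[0,0.2,0],"turn":[0,0,0],"hand":0},{"translation":[0,0,0],"turn":[0,0,0],"hand":0}]'; done; python3 -c "
from h import *
here()"
python3 -m crank '[{"translation":[0,0.15,0],"turn":[0,0,0],"hand":0},{"translation":[0,0,0],"turn":[0,0,0],"hand":0}]';python3 -c "
from h import *
here()"
```

```text
time_s: 6.85
position: [0.5062, -0.0308, 0.0705]
tcp_rot: [0.069, 0.998, 0.0, -0.0]
wrist_force: [0.8, -0.3, 0.0]
gripper_width: 0.0
t 6.85 loc [0.0003 0.013 ] z 0.0705 F loc 0.83 -0.2 0.0
time_s: 7.1
position: [0.5064, -0.0295, 0.0705]
tcp_rot: [0.069, 0.998, 0.0, 0.0]
wrist_force: [-0.2, -0.9, 0.4]
gripper_width: 0.0008
t 7.1 loc [0.0003 0.0144] z 0.0705 F loc -0.12 -0.89 0.39
```

```bash
python3 -m crank '[{"translation":[0,0.15,0],"turn":[0,0,0],"hand":0},{"translation":[0,0,0],"turn":[0,0,0],"hand":0}]';python3 -c "
from h import *
here()"
python3 -m crank '[{"translation":[0,0.15,0],"turn":[0,0,0],"hand":0},{"translation":[0,0,0],"turn":[0,0,0],"hand":0}]';python3 -c "
from h import *
here()
cv2.imwrite('pics/w5.png',eyes.capture('wrist'))"
```

```text
time_s: 7.35
position: [0.5065, -0.0288, 0.0705]
tcp_rot: [0.069, 0.998, -0.0, -0.0]
wrist_force: [-0.6, -4.6, 1.0]
gripper_width: 0.0004
t 7.35 loc [0.0003 0.0151] z 0.0705 F loc 0.03 -4.65 0.97
time_s: 7.6
position: [0.5065, -0.0286, 0.0705]
tcp_rot: [0.07, 0.998, -0.001, -0.0]
wrist_force: [-1.8, -10.2, 1.8]
gripper_width: 0.0004
t 7.6 loc [0.0003 0.0152] z 0.0705 F loc -0.36 -10.3 1.8
```

View pics/w5.png

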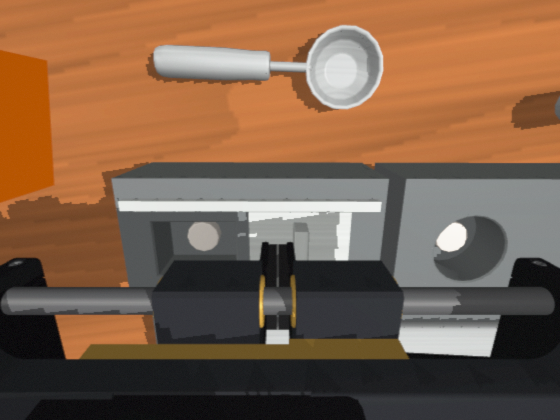

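```bash
python3 -m crank '[{"translation":[0,-0.5,0],"turn":[0,0,0],"hand":0},{"translation":[0,-1.5,-0.5],"turn":[0,0,0],"hand":0},{"translation":[0,-1.6,0],"turn":[0,0,0],"hand":0},{"translation":[0,-1.6,0],"turn":[0,0,0],"hand":0},{"translation":[0,0,0],"turn":[0,0,0],"hand":0},{"translation":[0,0,0],"turn":[0,0,0],"hand":0}]';python3 -c "
from h import *
here()
cv2.imwrite('pics/w6.png',eyes.capture('wrist'))"
```

```text
time_s: 8.4
position: [0.4996, -0.0778, 0.0754]
tcp_rot: [0.069, 0.998, 0.0, -0.0]
wrist_force: [1.2, 0.5, 1.0]
gripper_width: 0.0001
t 8.4 loc [ 0.0004 -0.0344] z 0.0754 F loc 1.15 0.7 0.99
```

View pics/w6.png

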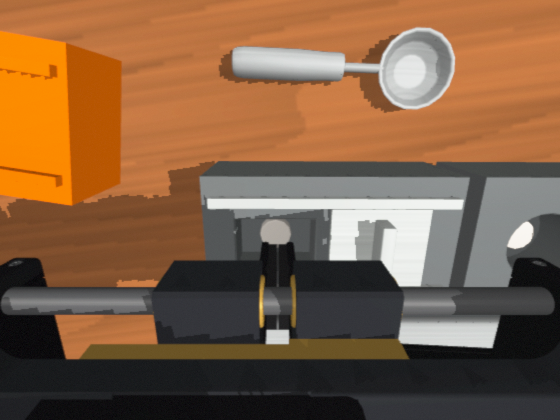

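```bash
python3 -m crank '[{"translation":[0,0,1],"turn":[0,0,0],"hand":0},{"translation":[0,0,1],"turn":[0,0,0],"hand":0},{"translation":[0,0,0.8],"turn":[0,0,0],"hand":0},{"translation":[0,0,0.5],"turn":[0,0,0],"hand":0},{"translation":[0,0,0],"turn":[0,0,0],"hand":0}]';python3 -c "
from h import *
here()"
python3 -m crank '[{"translation":[0,0,0.4],"turn":[0,0,0],"hand":0},{"translation":[0,0,0.3],"turn":[0,0,0],"hand":0},{"translation":[0,0,0],"turn":[0,0,0],"hand":0},{"translation":[0,0,0],"turn":[0,0,0],"hand":0}]';python3 -c "
from h import *
here()"
```

```text
time_s: 9.07
position: [0.4994, -0.0782, 0.0421]
tcp_rot: [0.069, 0.998, -0.0, -0.0]
wrist_force: [-0.1, 0.4, 0.7]
gripper_width: 0.0007
t 9.075 loc [ 0.0002 -0.0348] z 0.0421 F loc -0.16 0.34 0.67
time_s: 9.57
position: [0.5, -0.0782, 0.0358]
tcp_rot: [0.069, 0.998, 0.0, 0.0]
wrist_force: [-0.1, -0.3, 3.7]
gripper_width: 0.0001
t 9.575 loc [ 0.0008 -0.0347] z 0.0358 F loc -0.03 -0.32 3.71
```

```bash
python3 -m crank '[{"translation":[0,0,0.2],"turn":[0,0,0],"hand":0},{"translation":[0,0,0],"turn":[0,0,0],"hand":0},{"translation":[0,0,0],"turn":[0,0,0],"hand":0}]';python3 -c "
from h import *
here()"
python3 -m crank '[{"translation":[0,0,0.1],"turn":[0,0,0],"hand":0},{"translation":[0,0,0.1],"turn":[0,0,0],"hand":0},{"translation":[0,0,0],"turn":[0,0,0],"hand":0},{"translation":[0,0,0],"turn":[0,0,0],"hand":0}]';python3 -c "
from h import *
here()"
```

```text
time_s: 9.95
position: [0.5003, -0.0782, 0.035]
tcp_rot: [0.069, 0.998, 0.001, 0.001]
wrist_force: [-6.3, 0.4, 24.8]
gripper_width: 0.0004
t 9.95 loc [ 0.0011 -0.0347] z 0.035 F loc -6.25 -0.51 24.84
time_s: 10.45
position: [0.5007, -0.0783, 0.0345]
tcp_rot: [0.069, 0.998, 0.001, 0.001]
wrist_force: [-15.4, 1.5, 48.7]
gripper_width: 0.0007
t 10.45 loc [ 0.0015 -0.0347] z 0.0345 F loc -15.41 -0.66 48.72
```

```bash
python3 -m crank '[{"translation":[0,0,-0.5],"turn":[0,0,0],"hand":0},{"translation":[0,0,-1.5],"turn":[0,0,0],"hand":0},{"translation":[0,0,-3],"turn":[0,0,0],"hand":0},{"translation":[0,0,-3],"turn":[0,0,0],"hand":0},{"translation":[0,2.8,0],"turn":[0,0,0],"hand":0},{"translation":[0,3,0],"turn":[0,0,0],"hand":0},{"translation":[0,3,0],"turn":[0,0,0],"hand":0},{"translation":[0,0,0],"turn":[0,0,0],"hand":0},{"translation":[0,0,0],"turn":[0,0,0],"hand":0}]';python3 -c "
from h import *
here()
cv2.imwrite('pics/w7.png',eyes.capture('wrist'))"
```

```text
time_s: 11.58
position: [0.5114, 0.0084, 0.1117]
tcp_rot: [0.069, 0.998, -0.0, -0.0]
wrist_force: [0.3, -0.5, 0.1]
gripper_width: 0.0003
t 11.575 loc [0.     0.0526] z 0.1117 F loc 0.39 -0.41 0.06
```

View pics/w7.png

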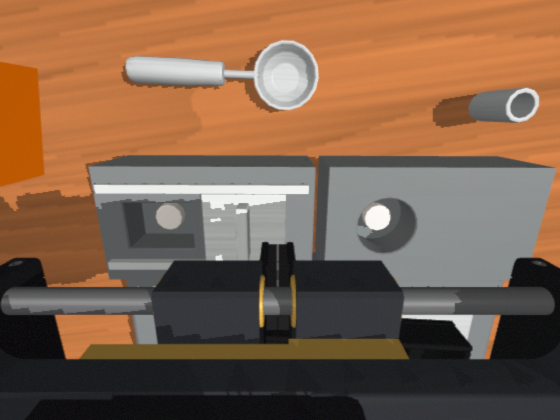

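```bash
python3 -m crank '[{"translation":[0,0,1.5],"turn":[0,0,0],"hand":0},{"translation":[0,0,1.5],"turn":[0,0,0],"hand":0},{"translation":[0,0,1.1],"turn":[0,0,0],"hand":0},{"translation":[0,0,0],"turn":[0,0,0],"hand":0},{"translation":[0,-0.6,0],"turn":[0,0,0],"hand":0},{"translation":[0,-0.6,0],"turn":[0,0,0],"hand":0},{"translation":[0,-0.6,0],"turn":[0,0,0],"hand":0},{"translation":[0,-0.6,0],"turn":[0,0,0],"hand":0},{"translation":[0,0,0],"turn":[0,0,0],"hand":0}]';python3 -c "
from h import *
here()
cv2.imwrite('pics/w8.png',eyes.capture('wrist'))"
```

```text
time_s: 12.75
position: [0.5084, -0.0154, 0.0706]
tcp_rot: [0.069, 0.998, -0.0, 0.0]
wrist_force: [0.2, -0.3, 1.0]
gripper_width: 0.0005
t 12.75 loc [0.0003 0.0286] z 0.0706 F loc 0.2 -0.29 1.0
```

View pics/w8.png

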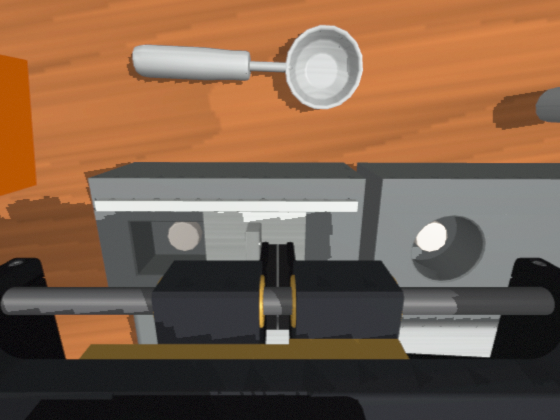

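```bash
python3 -m crank '[{"translation":[0,-0.6,0],"turn":[0,0,0],"hand":0},{"translation":[0,-0.6,0],"turn":[0,0,0],"hand":0},{"translation":[0,-0.6,0],"turn":[0,0,0],"hand":0},{"translation":[0,-0.6,0],"turn":[0,0,0],"hand":0},{"translation":[0,-0.6,0],"turn":[0,0,0],"hand":0},{"translation":[0,-0.6,0],"turn":[0,0,0],"hand":0},{"translation":[0,-0.6,0],"turn":[0,0,0],"hand":0},{"translation":[0,-0.4,0],"turn":[0,0,0],"hand":0},{"translation":[0,0,0],"turn":[0,0,0],"hand":0}]';python3 -c "
from h import *
here()"
python3 -m crank '[{"translation":[0,-0.2,0],"turn":[0,0,0],"hand":0},{"translation":[0,-0.2,0],"turn":[0,0,0],"hand":0},{"translation":[0,0,0],"turn":[0,0,0],"hand":0}]';python3 -c "
from h import *
here()"
```

```text
time_s: 13.92
position: [0.5022, -0.0609, 0.0706]
tcp_rot: [0.069, 0.998, -0.0, 0.0]
wrist_force: [0.6, 0.7, 0.1]
gripper_width: 0.0004
t 13.925 loc [ 0.0006 -0.0173] z 0.0706 F loc 0.47 0.75 0.06
time_s: 14.3
position: [0.5017, -0.0644, 0.0706]
tcp_rot: [0.069, 0.998, -0.0, 0.0]
wrist_force: [-0.0, -0.2, -0.7]
gripper_width: 0.0007
t 14.3 loc [ 0.0005 -0.0209] z 0.0706 F loc 0.0 -0.25 -0.66
```

```bash
python3 -m crank '[{"translation":[0,-0.2,0],"turn":[0,0,0],"hand":0},{"translation":[0,0,0],"turn":[0,0,0],"hand":0}]';python3 -c "
from h import *
here()"
python3 -m crank '[{"translation":[0,-0.1,0],"turn":[0,0,0],"hand":0},{"translation":[0,0,0],"turn":[0,0,0],"hand":0},{"translation":[0,0,0],"turn":[0,0,0],"hand":0}]';python3 -c "
from h import *
here()"
```

```text
time_s: 14.55
position: [0.5014, -0.0662, 0.0706]
tcp_rot: [0.069, 0.998, 0.0, 0.0]
wrist_force: [1.5, 0.8, 0.1]
gripper_width: 0.0005
t 14.55 loc [ 0.0005 -0.0227] z 0.0706 F loc 1.4 0.97 0.13
time_s: 14.92
position: [0.5014, -0.0663, 0.0706]
tcp_rot: [0.068, 0.998, 0.001, 0.0]
wrist_force: [0.8, 5.7, 0.1]
gripper_width: 0.0001
t 14.925 loc [ 0.0005 -0.0228] z 0.0706 F loc -0.05 5.79 0.09
```

```bash
python3 -m crank '[{"translation":[0,0.5,0],"turn":[0,0,0],"hand":0},{"translation":[0,0.7,-1],"turn":[0,0,0],"hand":0},{"translation":[0,0,-3],"turn":[0,0,0],"hand":0},{"translation":[0,0,-4],"turn":[0,0,0],"hand":0},{"translation":[0,0,-4],"turn":[0,0,0],"hand":0},{"translation":[0.7,0.7,-3],"turn":[0,0,0],"hand":0},{"translation":[0,0,0],"turn":[0,0,0],"hand":0},{"translation":[0,0,0],"turn":[0,0,0],"hand":0},{"translation":[0,0,0],"turn":[0,0,0],"hand":0}]';python3 -c "
from h import *
here()
im=eyes.capture('wrist');cv2.imwrite('pics/w9.png',im)
im=eyes.capture('side');cv2.imwrite('pics/s9.png',im)"
```

```text
time_s: 16.05
position: [0.4963, -0.0476, 0.2197]
tcp_rot: [0.069, 0.998, -0.0, -0.001]
wrist_force: [-0.2, 0.4, -0.2]
gripper_width: 0.0005
t 16.05 loc [-0.0071 -0.005 ] z 0.2197 F loc -0.23 0.33 -0.18
```

View pics/w9.png

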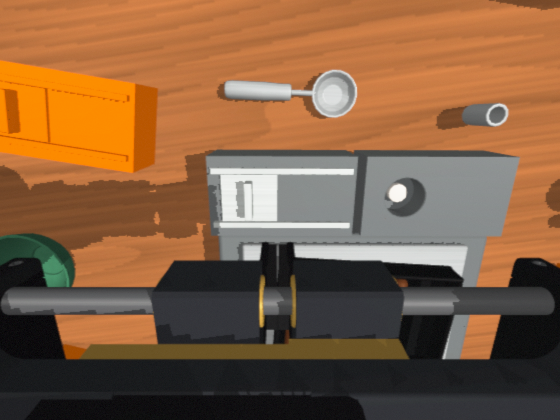

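View pics/s9.png

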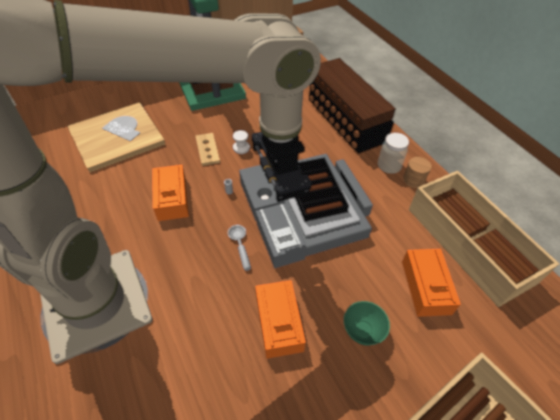

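```bash
python3 -c "
from bench import r
print(r.hand_in())"
```

```text
the job is handed in; nothing more can be done
None
```

I tared the scale and handed the job in at about 16 s on the robot's clock; no verdict is reported.

- **Opening:** I pushed the shutter by the side of its rib with the closed fingers. It started about 6 mm open and went to its open stop, where the push force rose to about 10 N.
- **Pressing:** I reached into the well and pressed the tare key down onto its stop. The fingertip was about 25 mm below the well's mouth, and the vertical force at the wrist reached about 49 N, well over what the key needs.
- **Closing:** I raised the arm over the rib and pushed the shutter from the other side to its closed stop, where the force rose to about 6 N.

**Last checks:** After backing off to 0.22 m height, the wrist picture showed the shutter moved about 6–7 mm back from where it started, which agrees with fully closed. The spoon, cutting tube, bowl, glue pot, gauge, tray and cigars looked unmoved in the pictures, though I didn't measure them. The gripper was touching nothing. No check failed, but I couldn't see the tare key under the closed shutter. It was up when I last saw it, after the press and before closing.

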